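# Gauge the bolt socket of the gate keep

### The arm

A 7-joint arm with a two-finger parallel gripper is mounted at the origin on the work surface. World frame = base frame: x ahead of the robot, y to its left, z up, the work surface at z = 0. Lengths are in m, angles in rad, forces in N, time in s.
With the tool pointing down it reaches from about 0.35 to 0.9 m from the base axis. Payload 8.1 kg.
Tool frame: the origin (TCP) lies on the centre line of the jaws, within the pads' length; the fingertips stand 14 mm ahead of it and the grasp point (between the pads) lies 5 mm behind it; z points along the fingers, y is the direction in which the jaws open and shut (so a half turn about z gives the same grasp; the last joint's range is limited). The gripper opens to 92 mm and grips with 3 to 60 N. Pads are 19 mm wide; open, the fingers measure 130 mm over their backs; the gripper's body (75 mm by 190 mm) begins 47 mm behind the grasp point.
Start: joints at [1.167, 0.434, 0.025, 1.573, -0.012, 1.134, -0.075], TCP at [0.185, -0.597, 0.241] pointing down, gripper open.
Joint ranges: [-2.62, 2.62], [-0.44, 2.09], [-1.27, 1.32], [0.08, 2.57], [-1.32, 4.46], [0.12, 2], [-2.74, 2.74]. Speed limits (rad/s): [2.22, 2.22, 3.01, 3.01, 3.14, 3.14, 3.14].

### API

Orientations are given as a unit quaternion [x, y, z, w].
In Python, from workcell import bot gives the robot as it stands.
- The arm moves only by the tool apply_moves, never from a script. Its argument "targets" is a list of rows, each a list of 7 numbers: the shift along the tool's x, y, z in mm, then the turn, a rotation vector about the tool's x, y, z in degrees, then the finger opening in mm, from 0 to 91.8. In form: [[tx, ty, tz, rx, ry, rz, grip], ...]. A call has exactly 5 rows; each row shifts and turns the pose as measured when the row begins, along the tool's axes as they then stand; what a row does not reach is not made up. A row lasts 1/10 s, in which the tool goes at most 50 mm and 8.59 degrees, less where a joint would pass 70% of its speed; a pose out of reach is approached as far as the arm can. A call with a gripper value outside its range is refused whole. The fingers move at their own pace and stop on an object; the grip force is fixed at half the most. Time passes only in rows, so rows that do not move let the fingers close, or fill a call up. It gives the time, the measured TCP pose, the force and the opening at its end, in the units of the state.
- bot.sense(): the state, without advancing time (a new reading comes with each control period).
- bot.capture(name): name is "scene" or "top" or "wrist"; returns the picture (384x512x3 uint8, red, green, blue); there is no depth.
- bot.camera_info(name): a dict with "mtx" (3x3 intrinsics, pixels), "R" (3x3) and "t" (3): a world point X has camera coordinates R X + t. Camera axes: x right, y down, z forward; pixel columns grow to the right and rows downward; lengths in m; the calibration is good to about 2 mm. A picture is of the moment at which its call begins: read the wrist's pose just before it. camera_info takes no time and is no camera call; for the wrist camera it gives the pose at the moment of the call.
- bot.close_job(): hands the job in, once; it reports no verdict.
The state is a dict: "clock": time; "joint_positions": joint angles; "joint_velocities": joint speeds; "joint_torque": joint torques, N m; "eef_pos": TCP position; "eef_rot": TCP orientation; "ft_force": force on the tool from outside, world axes, zero at the start; "moment": the same for the moment, N m; "opening": finger opening in m.
Only numpy, scipy, OpenCV 4.12 (cv2) and the standard library are available. Lean on these libraries where they do the work, as an engineer would, in place of code of your own. Each camera call takes 0.05 s, during which the arm holds its last target.

### The job

Gauge the bolt socket of the gate keep: take the steel depth rod from its wooden stand, slide it head up into the keep's bore, on through the snug seal part-way down until it bottoms, pressing gently without forcing it, and leave it standing there. Then set the slide on the graduated rule to the length of rod that stands out of the bore, let go, and leave the other things on the counter alone.

Things in the scene. Friction and masses are not known exactly. Their poses are not given: they have to be found in the camera images.
- rod_mid (a point): middle of the loose steel depth rod, half-way along its 120 mm length; its z axis points up along the rod to the head. Shank 12 mm in diameter, ringed every 10 mm from the foot, foot chamfered 1.5 mm; the head is a round grip 18 mm in diameter over the top 32 mm. About 90 g. It starts upright in the stand, its foot 15 mm above the counter, 90 mm of it standing out; it lifts straight out freely.
- stand: fixed wooden block 56 x 56 x 45 mm with one hole, 14 mm wide and 30 mm deep, in the middle of its top, where the rod starts; origin under its centre, at counter height.
- keep: fixed metal gate keep: a case 64 mm (its x) by 140 mm (its y) by 80 mm high on a 92 x 172 mm foot plate, with one upright bore in the middle of its top; origin under its centre, at counter height. It may be turned by up to 0.35 rad and may change places with the stand.
- keep_mouth (a point): centre of the bore's mouth on the flat top of the keep, 80 mm above the counter. The bore is 14 mm wide, with a thin dark ring round it. A sprung rubber seal about 14 to 24 mm below the mouth grips the rod: pushing it into the seal takes up to about 10 N and on through it about 3 to 7 N, and the rod then stays where it is left instead of falling.
- keep_floor: the hidden hard steel part inside the keep whose top is the bore's bottom, somewhere between 30 and 62 mm below the mouth, differently each time; it does not yield, and pressing it with more than 30 N counts as forcing. Its origin always lies at counter height near the keep's axis and does not give the depth.
- slide (a joint): position in m of the slide on the rule = its reading: 0 at the rule's -y end, up to 0.120 towards its +y end. It starts between 0 and 0.03, moves along the rule with about 1.5 N of friction and stays where it is left.
- slide_top (a point): centre of the top of the slide's grip, 54 mm above the counter; the grip is a grey block 28 mm (its x, across the rule) by 20 mm (its y, along the rule) by 40 mm high. Its y axis points along the rule towards growing readings. The middle of the grip is the index.
- slide_base: fixed aluminium rule 40 x 170 x 14 mm with a mark every 10 mm from 0 to 120 (longer ones at 0, 50 and 100); origin under its centre, which is the 60 mm mark; its y axis runs along it towards growing readings.
- coaster: bystander: loose square bamboo coaster 100 x 100 x 8 mm, origin under its centre.
- scooter_key: bystander: plastic-headed scooter key, about 70 mm long, lying on the coaster, origin under it.
- key_covers: bystander: joined set of three dark silicone key covers, 98 x 24 x 9 mm, origin under its centre.
- lock_cylinder: bystander: chrome lock cylinder with a lever, 75 x 50 x 40 mm, origin under it.
Mind the look-alikes: they are no part of the job. Of the things like the part that bears rod_mid, leave any that is yellow; of the rest the smaller one is meant.

How it is judged:
On the way, in this order (a step that is already met when the one before it is completed fails the run):
1. the rod stands in the keep's bore and presses on its bottom (horizontal distance between rod_mid and keep_mouth below 0.006 m and angle between rod_mid's own z axis and vertical below 0.12 rad and contact force between rod and keep_floor above 1 N), for 0.1 s.
2. the slide is set to the exposed length of the rod (horizontal distance between rod_mid and keep_mouth below 0.006 m and angle between rod_mid's own z axis and vertical below 0.12 rad and contact force between rod and keep_floor above 0.05 N and ((z of rod_mid in the frame of keep_mouth between -0.0072 and -0.0048 m and value of joint slide between 0.0488 and 0.0592 m) or (z of rod_mid in the frame of keep_mouth between -0.0052 and -0.0028 m and value of joint slide between 0.0508 and 0.0612 m) or (z of rod_mid in the frame of keep_mouth between -0.0032 and -0.0008 m and value of joint slide between 0.0528 and 0.0632 m) or (z of rod_mid in the frame of keep_mouth between -0.0012 and 0.0012 m and value of joint slide between 0.0548 and 0.0652 m) or (z of rod_mid in the frame of keep_mouth between 0.0008 and 0.0032 m and value of joint slide between 0.0568 and 0.0672 m) or (z of rod_mid in the frame of keep_mouth between 0.0028 and 0.0052 m and value of joint slide between 0.0588 and 0.0692 m) or (z of rod_mid in the frame of keep_mouth between 0.0048 and 0.0072 m and value of joint slide between 0.0608 and 0.0712 m) or (z of rod_mid in the frame of keep_mouth between 0.0068 and 0.0092 m and value of joint slide between 0.0628 and 0.0732 m) or (z of rod_mid in the frame of keep_mouth between 0.0088 and 0.0112 m and value of joint slide between 0.0648 and 0.0752 m) or (z of rod_mid in the frame of keep_mouth between 0.0108 and 0.0132 m and value of joint slide between 0.0668 and 0.0772 m) or (z of rod_mid in the frame of keep_mouth between 0.0128 and 0.0152 m and value of joint slide between 0.0688 and 0.0792 m) or (z of rod_mid in the frame of keep_mouth between 0.0148 and 0.0172 m and value of joint slide between 0.0708 and 0.0812 m) or (z of rod_mid in the frame of keep_mouth between 0.0168 and 0.0192 m and value of joint slide between 0.0728 and 0.0832 m) or (z of rod_mid in the frame of keep_mouth between 0.0188 and 0.0212 m and value of joint slide between 0.0748 and 0.0852 m) or (z of rod_mid in the frame of keep_mouth between 0.0208 and 0.0232 m and value of joint slide between 0.0768 and 0.0872 m) or (z of rod_mid in the frame of keep_mouth between 0.0228 and 0.0252 m and value of joint slide between 0.0788 and 0.0892 m) or (z of rod_mid in the frame of keep_mouth between 0.0248 and 0.0272 m and value of joint slide between 0.0808 and 0.0912 m) or (z of rod_mid in the frame of keep_mouth between 0.0268 and 0.0292 m and value of joint slide between 0.0828 and 0.0932 m) or (z of rod_mid in the frame of keep_mouth between 0.0288 and 0.0312 m and value of joint slide between 0.0848 and 0.0952 m) or (z of rod_mid in the frame of keep_mouth between 0.0308 and 0.0332 m and value of joint slide between 0.0868 and 0.0972 m) or (z of rod_mid in the frame of keep_mouth between 0.0328 and 0.0352 m and value of joint slide between 0.0888 and 0.0992 m))), for 0.2 s.
At the end, for the whole second after the job is handed in: The rod stands upright (within 0.12 rad, within 6 mm of the bore's axis) in the keep's bore, resting on its bottom (contact above 0.05 N); the slide reads the exposed length of the rod above the keep's top within about 4 mm; rod and slide are released and at rest (all of step 2 and linear speed of rod below 0.02 m/s and velocity of joint slide between -0.01 and 0.01 m/s); the robot touches nothing.
It fails at once if the rod presses on the bottom of the bore with more than 30 N (contact force between rod and keep_floor above 30 N).
It fails at once if the rod is dropped or tipped over (angle between rod_mid's own z axis and vertical above 0.6 rad).
It fails at once if the coaster, scooter key, key covers or lock cylinder is moved more than 25 mm (distance of any of coaster, scooter_key, key_covers, lock_cylinder from where it was at the start of the episode above 0.025 m).
It also fails if it takes over 64 s, if anything falls off the work surface, if the arm or the gripper's body presses on something with over 40 N, if the wrist force passes 120 N, or if a joint passes its speed limit or range.

## Working session

There is one attempt and no reset: what is moved stays moved. The work goes in short steps, Python scripts to look and compute and a tool call to move; the robot and the scene stay as the last step left them, time stands still between calls to the robot, and variables do not carry over. Pictures are saved under pics/ and viewed, and the job is handed in when it is done.

Besides the shell and the picture viewer there is one more tool, called after "Emit:" in YAML: its name, and indented under it one key for each argument. apply_moves: Moves the arm, as the interface text tells. Its arguments: {"type":"object","properties":{"targets":{"type":"array"}},"required":["targets"]}

```bash
mkdir -p pics; ls; python3 - <<'E'
from workcell import bot
import cv2
s=bot.sense();print(s)
for n in("scene","top"):
    print(n,bot.camera_info(n))
    cv2.imwrite(f"pics/{n}0.png",bot.capture(n)[:,:,::-1])
E
```

```text
pics
{'clock': 0.0, 'joint_positions': array([ 1.16743818,  0.43522725,  0.02494818,  1.57407399, -0.01159733,
        1.13401688, -0.07510434]), 'joint_velocities': array([ 0.00130608, -0.00134758,  0.00146271, -0.00011734, -0.00059215,
        0.00163766,  0.00058198]), 'joint_torque': array([ 1.86743625e-05, -6.67851663e+01,  9.84855630e-01, -3.14455962e+01,
       -6.07184717e-02,  4.30668646e-02,  1.61295757e-04]), 'eef_pos': array([ 0.18496912, -0.59649316,  0.23995096]), 'eef_rot': array([ 9.88717816e-01,  1.49788036e-01, -1.84912391e-04, -7.68385020e-04]), 'ft_force': array([-0.46782212, -0.22347081,  0.58334747]), 'moment': array([-0.02119859, -0.01845205, -0.01809828]), 'opening': 0.09184345893883598}
scene {'mtx': array([[478.77507959,   0.        , 261.2678738 ],
       [  0.        , 478.77507959, 202.98659671],
       [  0.        ,   0.        ,   1.        ]]), 'R': array([[ 0.39320912,  0.91936291, -0.01258683],
       [ 0.67044961, -0.29606377, -0.68032607],
       [-0.62919306,  0.25907158, -0.73280148]]), 't': array([-0.20753886, -0.34323233,  1.50040821])}
top {'mtx': array([[455.18592823,   0.        , 256.65579083],
       [  0.        , 455.18592823, 194.29995014],
       [  0.        ,   0.        ,   1.        ]]), 'R': array([[ 1.23114651e-03, -9.99875854e-01, -1.57086201e-02],
       [-9.92063734e-01,  7.53821701e-04, -1.25733763e-01],
       [ 1.25729996e-01,  1.57387490e-02, -9.91939645e-01]]), 't': array([0.01252315, 0.58028413, 1.0358001 ])}
```

View pics/scene0.png

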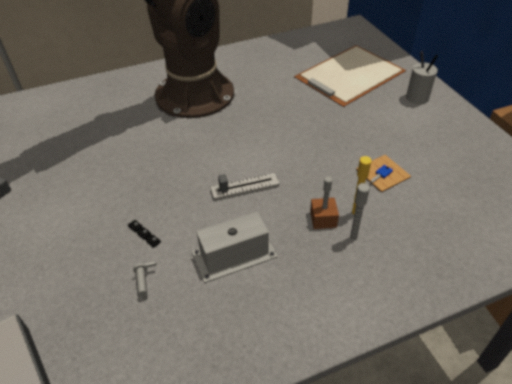

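View pics/top0.png

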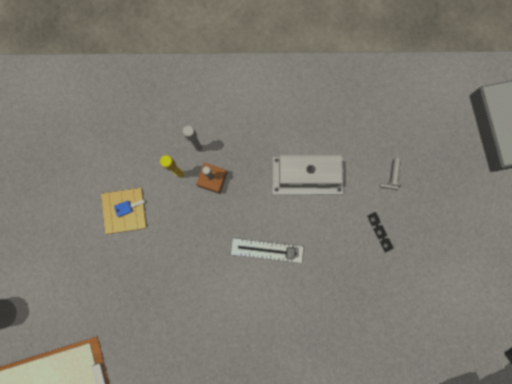

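```bash
cat > h.py <<'E'
import numpy as np, cv2
def ray(ci,u,v,z):
    K,R,t=ci["mtx"],ci["R"],ci["t"]
    d=R.T@np.linalg.solve(K,[u,v,1.]); c=-R.T@t
    return c+d*(z-c[2])/d[2]
def proj(ci,X):
    p=ci["mtx"]@(ci["R"]@np.asarray(X,float)+ci["t"]); return p[:2]/p[2]
def crop(img,u0,v0,w,h,s,name):
    c=cv2.resize(img[v0:v0+h,u0:u0+w],None,fx=s,fy=s,interpolation=cv2.INTER_CUBIC)
    for i in range(0,w,10):
        cv2.putText(c,str(u0+i),(i*s,8),0,.3,(0,0,255),1); cv2.line(c,(i*s,10),(i*s,16),(0,0,255),1)
    for j in range(10,h,10):
        cv2.putText(c,str(v0+j),(0,j*s+3),0,.3,(0,0,255),1); cv2.line(c,(20,j*s),(26,j*s),(0,0,255),1)
    cv2.imwrite(name,c)
E
python3 - <<'E'
from h import *
t=cv2.imread("pics/top0.png");s=cv2.imread("pics/scene0.png")
crop(t,150,115,90,85,8,"pics/c1.png")
crop(t,220,140,130,130,6,"pics/c2.png") if 0 else crop(t,225,145,130,95,6,"pics/c2.png")
crop(s,295,145,95,100,6,"pics/c3.png")
crop(t,225,225,90,50,8,"pics/c4.png")
E
```

```text
(no output)
```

View pics/c1.png

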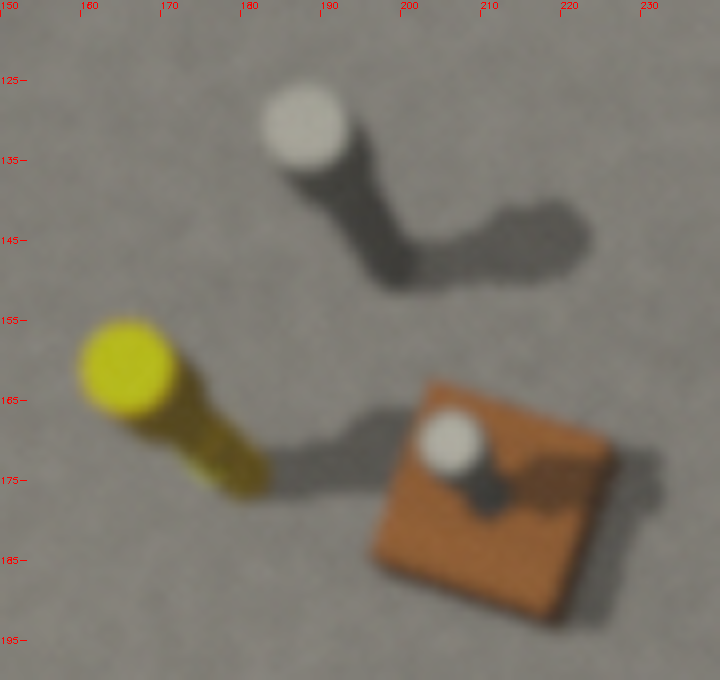

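View pics/c2.png

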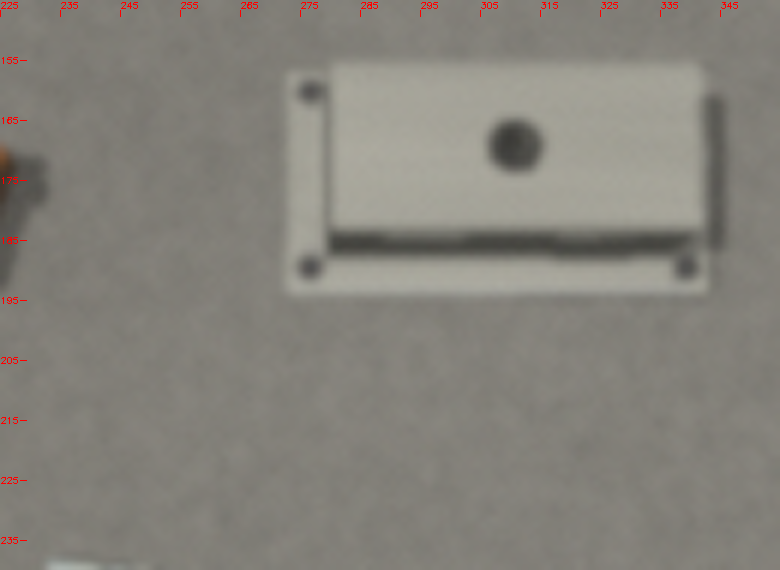

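View pics/c3.png

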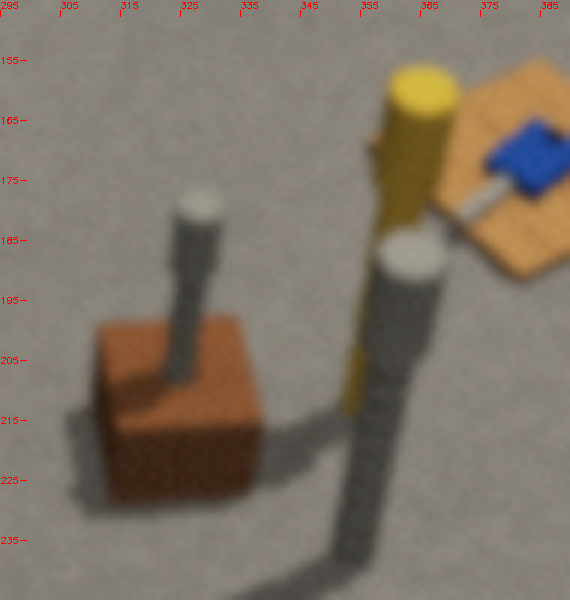

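View pics/c4.png

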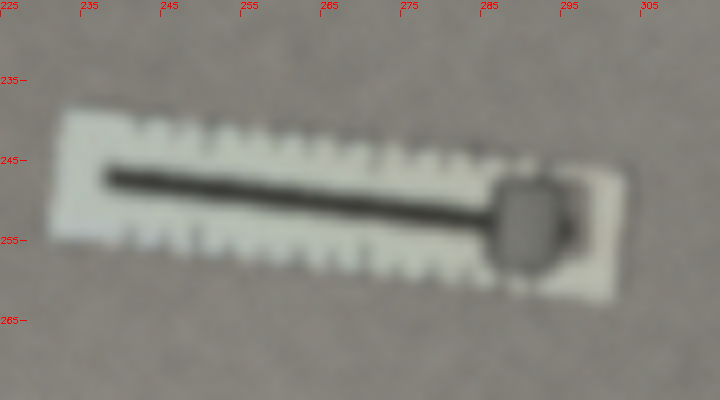

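```bash
python3 - <<'E'
from h import *
from workcell import bot
T=bot.camera_info("top");S=bot.camera_info("scene")
f=lambda x,y,u0,v0,s:(u0+(x+.5)/s-.5,v0+(y+.5)/s-.5)
np.set_printoptions(precision=4,suppress=True)
print("rod top",ray(T,*f(451,442,150,115,8),.135), "scene",ray(S,*f(200,205,295,145,6),.135))
print("rod@stand top",ray(T,*f(490,497,150,115,8),.045),"scene",ray(S,*f(181,381,295,145,6),.045))
for p in [(432,380),(612,444),(552,622),(377,555)]: print("stand",ray(T,*f(*p,150,115,8),.045))
print("bigrod foot",ray(T,*f(398,275,150,115,8),0.),"top@.2",ray(T,*f(305,127,150,115,8),.2))
print("yellow foot",ray(T,*f(245,480,150,115,8),0.),"top@.2",ray(T,*f(128,367,150,115,8),.2))
print("scene bigfoot",ray(S,*f(352,555,295,145,6),0.))
print("bore",ray(T,*f(516,146,225,145,6),.08),"scene",ray(S,232,231,.08))
for p in [(331,64),(703,64),(703,232),(331,232)]: print("case",ray(T,*f(*p,225,145,6),.08))
for p in [(64,108),(626,172),(615,300),(50,236)]: print("rule",ray(T,*f(*p,225,225,8),.014))
print("grip",ray(T,*f(528,226,225,225,8),.054))
from scipy.spatial.transform import Rotation as Ro
print(Ro.from_quat(bot.sense()["eef_rot"]).as_matrix())
E
```

```text
rod top [0.6212 0.1206 0.135 ] scene [0.6228 0.1187 0.135 ]
rod@stand top [0.6211 0.1205 0.045 ] scene [0.6269 0.1173 0.045 ]
stand [0.6561 0.1381 0.045 ]
stand [0.6369 0.0847 0.045 ]
stand [0.584  0.1018 0.045 ]
stand [0.6039 0.1535 0.045 ]
bigrod foot [0.6982 0.1553 0.    ] top@.2 [0.6907 0.1507 0.2   ]
yellow foot [0.634  0.2013 0.    ] top@.2 [0.6287 0.1942 0.2   ]
scene bigfoot [0.6984 0.1573 0.    ]
bore [ 0.6328 -0.1105  0.08  ] scene [ 0.6326 -0.1112  0.08  ]
case [ 0.6646 -0.0407  0.08  ]
case [ 0.6643 -0.1818  0.08  ]
case [ 0.5998 -0.1804  0.08  ]
case [ 0.6    -0.0403  0.08  ]
rule [0.4782 0.0702 0.014 ]
rule [ 0.4595 -0.0965  0.014 ]
rule [ 0.422  -0.0928  0.014 ]
rule [0.4405 0.0741 0.014 ]
grip [ 0.4437 -0.065   0.054 ]
[[ 0.9551  0.2962 -0.0005]
 [ 0.2962 -0.9551  0.0013]
 [-0.0001 -0.0014 -1.    ]]
```

Candidates for the rod (top camera): the grey one in the wooden stand has its head at (206,170), the larger grey one at (188,131) and the yellow one at (166,161). The one meant is the smaller grey rod in the stand, and the crops confirm it. The bore is at (311,169) and the slide grip at (291,253).

I'll travel high first.

Emit:
apply_moves:
  targets:
    - [37,-32,-6,0,0,0,91.8]
    - [37,-32,-6,0,0,0,91.8]
    - [37,-32,-6,0,0,0,91.8]
    - [37,-32,-6,0,0,0,91.8]
    - [37,-32,-6,0,0,0,91.8]

```text
clock: 0.6
eef_pos: [0.3115, -0.3885, 0.2667]
eef_rot: [0.99, 0.143, -0.003, -0.002]
ft_force: [1.4, -0.2, -0.3]
opening: 0.092
```

Emit:
apply_moves:
  targets:
    - [37,-32,-6,0,0,0,91.8]
    - [37,-32,-6,0,0,0,91.8]
    - [37,-32,-6,0,0,0,91.8]
    - [37,-32,-6,0,0,0,91.8]
    - [37,-32,-6,0,0,0,91.8]

```text
clock: 1.1
eef_pos: [0.4431, -0.1781, 0.2964]
eef_rot: [0.99, 0.143, -0.004, -0.002]
ft_force: [0.9, -1.3, 0.9]
opening: 0.0917
```

Emit:
apply_moves:
  targets:
    - [0,0,0,0,0,-7.2,91.8]
    - [0,0,0,0,0,-7.2,91.8]
    - [0,0,0,0,0,-7.2,91.8]
    - [0,0,0,0,0,-7.2,91.8]
    - [0,0,0,0,0,-7.2,91.8]

```text
clock: 1.6
eef_pos: [0.447, -0.1677, 0.2963]
eef_rot: [0.889, 0.457, -0.002, -0.004]
ft_force: [0.0, 0.6, 0.1]
opening: 0.0919
```

```bash
cat >> h.py <<'E'
from scipy.spatial.transform import Rotation as Ro
def to(s,p,yang,n):
    """tool shift mm and turn deg to put TCP at p, tool y along angle yang (deg), z down; per-row for n rows"""
    R=Ro.from_quat(s["eef_rot"]); d=R.inv().apply(np.asarray(p)-s["eef_pos"])*1000
    a=np.radians(yang); y=np.array([np.cos(a),np.sin(a),0]); z=np.array([0,0,-1.]); 
    best=None
    for sg in (1,-1):
        G=np.column_stack([np.cross(sg*y,z),sg*y,z]); r=(R.inv()*Ro.from_matrix(G)).as_rotvec(degrees=True)
        if best is None or np.linalg.norm(r)<np.linalg.norm(best): best=r
    print("pos",s["eef_pos"].round(4),"F",s["ft_force"].round(1),"total",d.round(1),best.round(2),"per row",(d/n).round(1),(best/n).round(2))
E
python3 - <<'E'
from h import *
from workcell import bot
s=bot.sense(); to(s,[.6212,.1205,.28],-37,10)
E
```

```text
pos [ 0.447  -0.1677  0.2963] F [0.  0.6 0.1] total [335.7 -26.   16.8] [-0.53 -0.04  1.41] per row [33.6 -2.6  1.7] [-0.05 -0.    0.14]
```

Emit:
apply_moves:
  targets:
    - [36,-3,2,0,0,0,91.8]
    - [36,-3,2,0,0,0,91.8]
    - [36,-3,2,0,0,0,91.8]
    - [36,-3,2,0,0,0,91.8]
    - [36,-3,2,0,0,0,91.8]

```text
clock: 2.1
eef_pos: [0.5391, -0.0142, 0.2847]
eef_rot: [0.891, 0.455, -0.004, -0.004]
ft_force: [1.5, -0.5, 0.5]
opening: 0.0916
```

Emit:
apply_moves:
  targets:
    - [36,-3,2,0,0,0,91.8]
    - [36,-3,2,0,0,0,91.8]
    - [36,-3,2,0,0,0,91.8]
    - [25,-2,2,0,0,0,91.8]
    - [10,-1,1,-0.5,0,1.4,91.8]

```text
clock: 2.6
eef_pos: [0.6154, 0.1174, 0.2719]
eef_rot: [0.896, 0.445, -0.004, -0.001]
ft_force: [0.0, -0.6, -1.0]
opening: 0.0918
```

```bash
python3 - <<'E'
from h import *
from workcell import bot
s=bot.sense(); to(s,[.6212,.1205,.28],-37,5)
ci=bot.camera_info("wrist"); im=bot.capture("wrist")[:,:,::-1]
cv2.imwrite("pics/w1.png",im); print(proj(ci,[.6212,.1205,.135]),-ci["R"].T@ci["t"])
np.savez("w1.npz",**ci)
E
```

```text
pos [0.6154 0.1174 0.2719] F [ 0.  -0.6 -1. ] total [ 6.   2.7 -8.2] [-0.32  0.31 -0.15] per row [ 1.2  0.5 -1.6] [-0.06  0.06 -0.03]
[265.19511668 179.83335726] [0.66016347 0.17500865 0.41626875]
```

View pics/w1.png

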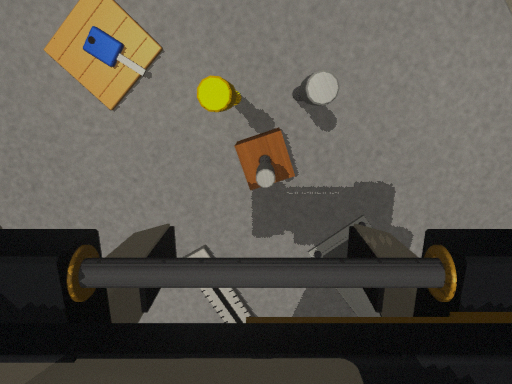

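```bash
python3 - <<'E'
from h import *
im=cv2.imread("pics/w1.png"); crop(im,225,120,85,75,9,"pics/c5.png")
E
```

```text
(no output)
```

View pics/c5.png

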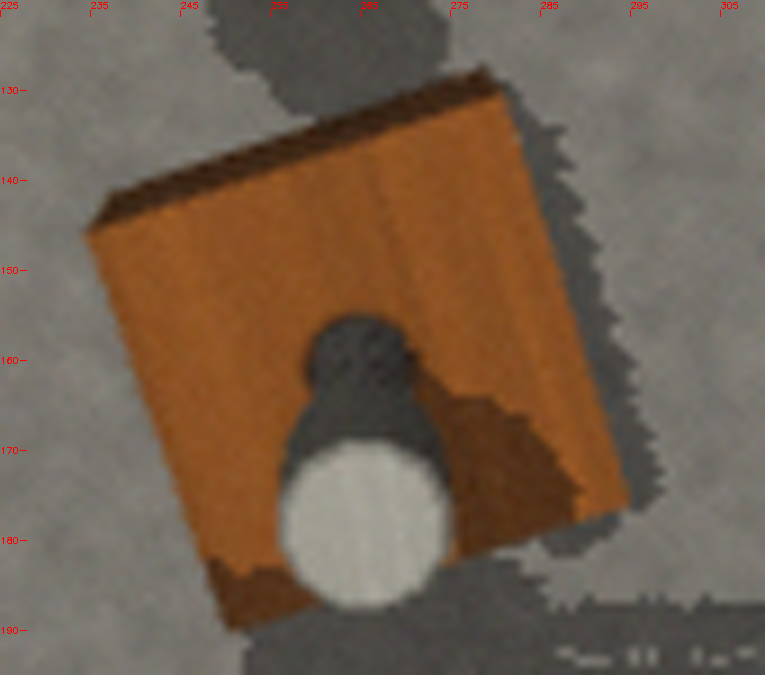

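```bash
python3 - <<'E'
from h import *
from workcell import bot
ci=dict(np.load("w1.npz")); p=ray(ci,265.1,177.7,.135); print(p)
for q in [(90,235),(505,92),(630,505),(235,628)]: print(ray(ci,225+(q[0]+.5)/9-.5,120+(q[1]+.5)/9-.5,.045))
print(ray(ci,215,93,.18),ray(ci,322,88,.18))
s=bot.sense(); to(s,[.6215,.1205,.24],-37,1); to(s,[.6215,.1205,.116],-37,1)
E
```

```text
[0.62231246 0.12212152 0.135     ]
[0.6048561  0.15664757 0.045     ]
[0.65786928 0.13916286 0.045     ]
[0.63943461 0.08621665 0.045     ]
[0.58785809 0.10419676 0.045     ]
[0.63694491 0.20055146 0.18      ] [0.69869517 0.15798248 0.18      ]
pos [0.6151 0.119  0.2717] F [-0.   1.9 -0.4] total [ 5.2  4.3 31.7] [-0.33  0.27 -0.17] per row [ 5.2  4.3 31.7] [-0.33  0.27 -0.17]
pos [0.6151 0.119  0.2717] F [-0.   1.9 -0.4] total [  5.8   5.  155.7] [-0.33  0.27 -0.17] per row [  5.8   5.  155.7] [-0.33  0.27 -0.17]
```

Emit:
apply_moves:
  targets:
    - [3.5,2.5,30,-0.3,0.3,0,91.8]
    - [3,2,30,0,0,0,91.8]
    - [0,0,30,0,0,0,91.8]
    - [0,0,20,0,0,0,91.8]
    - [0,0,0,0,0,0,91.8]

```text
clock: 3.15
eef_pos: [0.6219, 0.1202, 0.1577]
eef_rot: [0.895, 0.446, -0.0, -0.0]
ft_force: [-0.5, 0.0, -0.2]
opening: 0.0921
```

```bash
python3 - <<'E'
from h import *
from workcell import bot
s=bot.sense(); to(s,[.6218,.1213,.116],-37,1)
E
```

```text
pos [0.6219 0.1202 0.1577] F [-0.5  0.  -0.2] total [ 0.8 -0.7 41.7] [-0.03  0.04 -0.04] per row [ 0.8 -0.7 41.7] [-0.03  0.04 -0.04]
```

Emit:
apply_moves:
  targets:
    - [0.8,-0.7,15,0,0,0,91.8]
    - [0,0,15,0,0,0,91.8]
    - [0,0,11,0,0,0,91.8]
    - [0,0,0,0,0,0,60]
    - [0,0,0,0,0,0,40]

```text
clock: 3.65
eef_pos: [0.6228, 0.1204, 0.1158]
eef_rot: [0.895, 0.445, 0.001, 0.0]
ft_force: [-0.2, -0.4, 0.8]
opening: 0.0803
```

Emit:
apply_moves:
  targets:
    - [0,0,0,0,0,0,20]
    - [0,0,0,0,0,0,10]
    - [0,0,0,0,0,0,10]
    - [0,0,0,0,0,0,10]
    - [0,0,0,0,0,0,10]

```text
clock: 4.15
eef_pos: [0.6241, 0.1209, 0.1181]
eef_rot: [0.895, 0.446, 0.002, 0.001]
ft_force: [-0.3, -0.0, -0.1]
opening: 0.0404
```

Emit:
apply_moves:
  targets:
    - [-1,-1.2,1,0,0,0,10]
    - [0,0,0.5,0,0,0,10]
    - [0,0,0,0,0,0,10]
    - [0,0,0,0,0,0,10]
    - [0,0,0,0,0,0,10]

```text
clock: 4.65
eef_pos: [0.6224, 0.1209, 0.1167]
eef_rot: [0.895, 0.446, 0.003, 0.001]
ft_force: [0.6, -0.4, 0.7]
opening: 0.0173
```

```bash
python3 - <<'E'
from h import *
from workcell import bot
s=bot.sense(); print(s["opening"],s["moment"]);to(s,[.6218,.1213,.116],-37,1)
E
```

```text
0.01729132786485936 [ 0.0225932  -0.01993901 -0.02417653]
pos [0.6224 0.1209 0.1167] F [ 0.6 -0.4  0.7] total [-0.1 -0.8  0.7] [ 0.22 -0.23 -0.09] per row [-0.1 -0.8  0.7] [ 0.22 -0.23 -0.09]
```

Emit:
apply_moves:
  targets:
    - [0,0,-6,0.2,-0.2,0,10]
    - [0,0,-8,0,0,0,10]
    - [0,0,-10,0,0,0,10]
    - [0,0,-12,0,0,0,10]
    - [0,0,-15,0,0,0,10]

```text
clock: 5.15
eef_pos: [0.6213, 0.1206, 0.1697]
eef_rot: [0.895, 0.446, -0.002, -0.001]
ft_force: [0.8, -0.4, -1.0]
opening: 0.017
```

Emit:
apply_moves:
  targets:
    - [0,0,-20,0,0,0,10]
    - [0,0,-20,0,0,0,10]
    - [0,0,-20,0,0,0,10]
    - [0,0,-10,0,0,0,10]
    - [0,0,0,0,0,0,10]

```text
clock: 5.65
eef_pos: [0.6223, 0.1211, 0.2496]
eef_rot: [0.895, 0.446, 0.001, 0.0]
ft_force: [0.0, 0.6, -1.7]
opening: 0.0172
```

```bash
python3 - <<'E'
from h import *
from workcell import bot
s=bot.sense(); print(s["opening"]);to(s,[.6328,-.1108,.23],-37,8)
cv2.imwrite("pics/s2.png",cv2.resize(bot.capture("scene")[100:250,180:400,::-1],None,fx=3.5,fy=3.5))
E
```

```text
0.01719113366532943
pos [0.6223 0.1211 0.2496] F [ 0.   0.6 -1.7] total [-178.7  148.1   19.5] [ 0.1  -0.14 -0.06] per row [-22.3  18.5   2.4] [ 0.01 -0.02 -0.01]
```

View pics/s2.png

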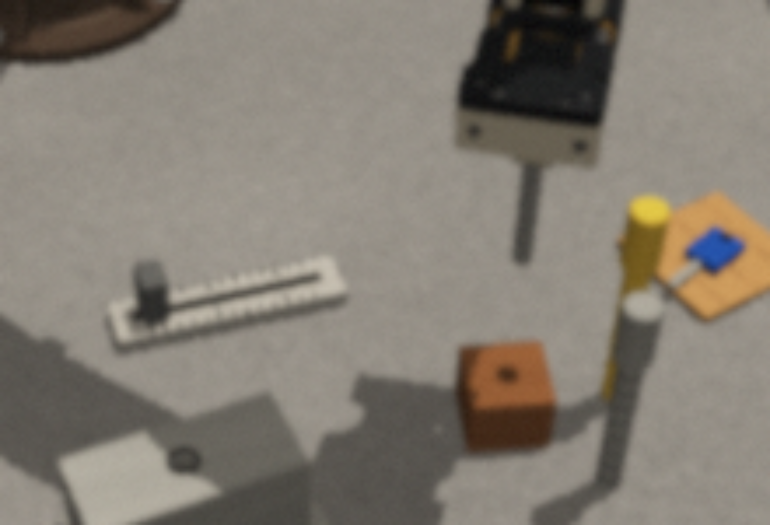

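Emit:
apply_moves:
  targets:
    - [-20,17,1,0,0,0,10]
    - [-32,26,3,0,0,0,10]
    - [-32,26,3,0,0,0,10]
    - [-32,26,3,0,0,0,10]
    - [-32,26,3,0,0,0,10]

```text
clock: 6.2
eef_pos: [0.6276, -0.0661, 0.2304]
eef_rot: [0.892, 0.453, -0.0, -0.003]
ft_force: [0.1, -0.9, -1.5]
opening: 0.0172
```

```bash
python3 - <<'E'
from h import *
from workcell import bot
s=bot.sense(); print(s["opening"]);to(s,[.6328,-.1108,.23],-37,1)
E
```

```text
0.01716618484085888
pos [ 0.6276 -0.0661  0.2304] F [ 0.1 -0.9 -1.5] total [-33.   30.5   0.1] [-0.37 -0.12  0.81] per row [-33.   30.5   0.1] [-0.37 -0.12  0.81]
```

Emit:
apply_moves:
  targets:
    - [-17,16,0,-0.3,0,0,10]
    - [-12,11,0,0,0,0,10]
    - [-3,3,0,0,0,0,10]
    - [0,0,0,0,0,0,10]
    - [0,0,0,0,0,0,10]

```text
clock: 6.7
eef_pos: [0.6301, -0.1179, 0.2248]
eef_rot: [0.894, 0.449, -0.003, -0.002]
ft_force: [-0.2, 0.4, -1.0]
opening: 0.0174
```

```bash
python3 - <<'E'
from h import *
from workcell import bot
s=bot.sense(); print(s["opening"]);to(s,[.6328,-.1108,.23],-37,1)
for n in("wrist","scene","top"):
    ci=bot.camera_info(n); im=bot.capture(n)[:,:,::-1].copy(); np.savez(n+"3.npz",**ci)
    cv2.imwrite(f"pics/{n}3.png",im); print(n,proj(ci,[.6328,-.1108,.08]))
S=cv2.imread("pics/scene3.png");crop(S,195,170,80,90,8,"pics/c6.png")
E
```

```text
0.017411197221253758
pos [ 0.6301 -0.1179  0.2248] F [-0.2  0.4 -1. ] total [ 7.3 -2.1 -5.2] [-0.41  0.23  0.35] per row [ 7.3 -2.1 -5.2] [-0.41  0.23  0.35]
wrist [260.1655608  176.63448387]
scene [232.21447963 231.0104169 ]
top [310.7148574 168.9339595]
```

View pics/wrist3.png

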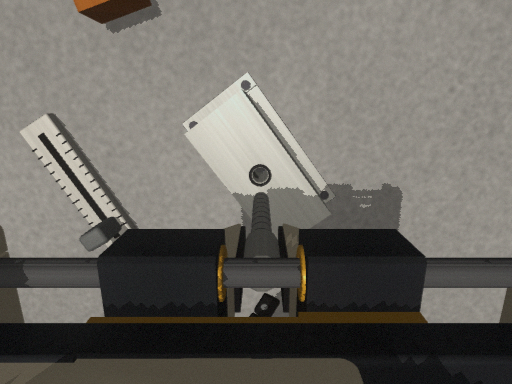

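View pics/c6.png

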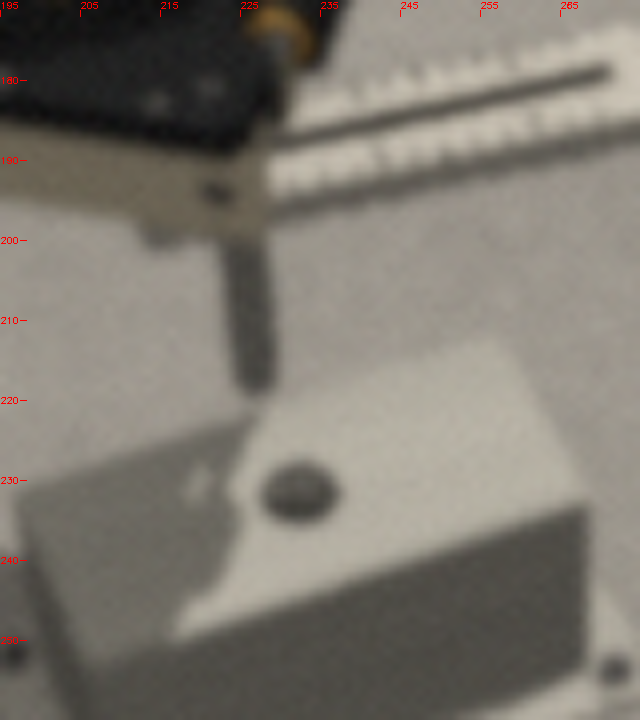

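View pics/top3.png

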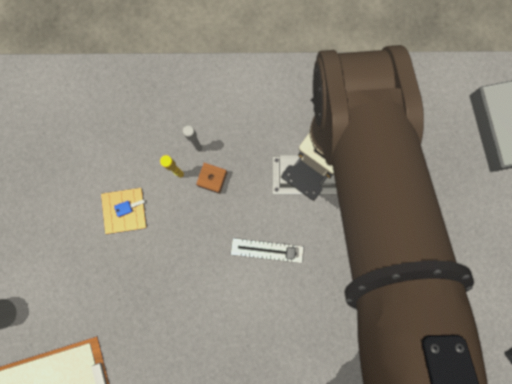

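```bash
python3 - <<'E'
from h import *
S=cv2.imread("pics/wrist3.png");crop(S,225,155,75,75,10,"pics/c7.png")
E
```

```text
(no output)
```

View pics/c7.png

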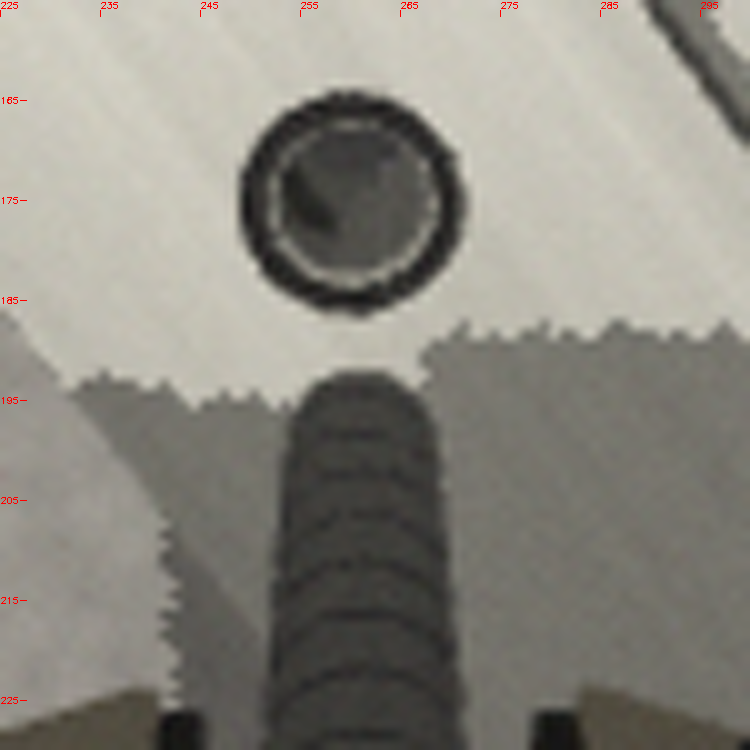

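```bash
python3 - <<'E'
from h import *
np.set_printoptions(precision=4,suppress=True)
ci=dict(np.load("wrist3.npz")); b=ray(ci,259.85,174.75,.08); print("bore",b)
R=Ro.from_quat([.894,.449,-.003,-.002]); x=R.as_matrix()[:,0]
tcp=np.array([.6301,-.1179,.2248]); zf=tcp[2]-.1017
f=ray(ci,260.8,191.8,zf); c=f-x*.0045*np.sign(1); print("footedge",f,"toolx",x,"centre",c, "expected tcp xy",tcp)
for d in np.linspace(0,.09,4): # shank axis pred pixel
    print(proj(ci,[tcp[0],tcp[1],zf+d]))
E
```

```text
bore [ 0.6336 -0.1092  0.08  ]
footedge [ 0.632  -0.1135  0.1231] toolx [ 0.5971  0.8021 -0.0036] centre [ 0.6294 -0.1171  0.1231] expected tcp xy [ 0.6301 -0.1179  0.2248]
[262.1735 197.5176]
[261.9628 209.5276]
[261.6909 225.0287]
[261.3264 245.8018]
```

Emit:
apply_moves:
  targets:
    - [4.5,-0.8,6,-0.4,0.2,0.3,10]
    - [3.8,-0.8,8,0,0,0,10]
    - [0,0,8,0,0,0,10]
    - [0,0,8,0,0,0,10]
    - [0,0,0,0,0,0,10]

```text
clock: 7.35
eef_pos: [0.6342, -0.1058, 0.1924]
eef_rot: [0.894, 0.449, 0.0, 0.0]
ft_force: [0.6, 0.6, -0.8]
opening: 0.0172
```

```bash
python3 - <<'E'
from h import *
from workcell import bot
s=bot.sense();to(s,[.6332,-.1099,.187],-37,1)
for n in("wrist","scene"):
    ci=bot.camera_info(n); im=bot.capture(n)[:,:,::-1].copy(); np.savez(n+"4.npz",**ci)
    cv2.imwrite(f"pics/{n}4.png",im); print(n,proj(ci,[.6332,-.1099,.08]))
crop(cv2.imread("pics/scene4.png"),205,190,60,60,10,"pics/c8.png")
crop(cv2.imread("pics/wrist4.png"),225,155,75,75,10,"pics/c9.png")
s=bot.sense();to(s,[.6332,-.1099,.187],-37,1)
E
```

```text
pos [ 0.6342 -0.1058  0.1924] F [ 0.6  0.6 -0.8] total [-3.9  1.7  5.4] [ 0.02 -0.04  0.33] per row [-3.9  1.7  5.4] [ 0.02 -0.04  0.33]
wrist [263.15283838 199.02534107]
scene [232.67847963 231.01174063]
pos [ 0.6348 -0.106   0.1937] F [ 0.7 -0.2 -1.5] total [-4.1  1.   6.7] [ 0.1  -0.09  0.31] per row [-4.1  1.   6.7] [ 0.1  -0.09  0.31]
```

View pics/c8.png

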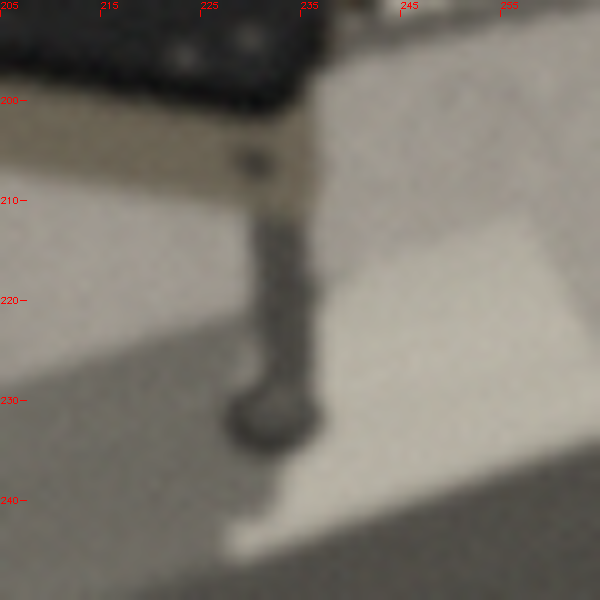

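View pics/c9.png

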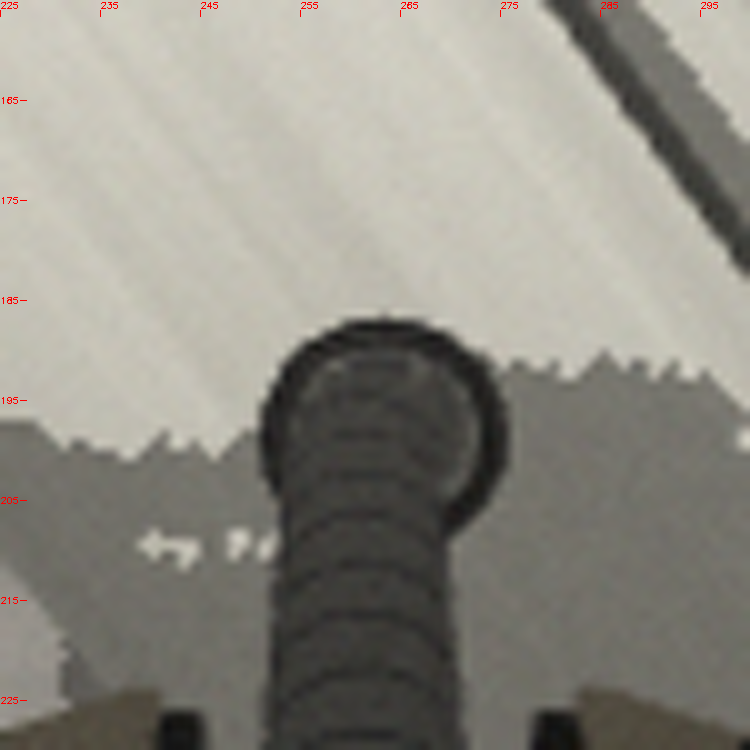

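Emit:
apply_moves:
  targets:
    - [-2,1,1,0,0,0,10]
    - [-1,0.5,0,0,0,0,10]
    - [0,0,0,0,0,0,10]
    - [0,0,0,0,0,0,10]
    - [0,0,0,0,0,0,10]

```text
clock: 7.95
eef_pos: [0.6348, -0.1107, 0.1938]
eef_rot: [0.894, 0.448, 0.002, 0.001]
ft_force: [-0.2, 1.0, -1.3]
opening: 0.0173
```

```bash
python3 - <<'E'
from h import *
from workcell import bot
s=bot.sense();to(s,[.634,-.1104,.187],-37,1)
E
```

```text
pos [ 0.6348 -0.1107  0.1938] F [-0.2  1.  -1.3] total [-0.3 -0.9  6.8] [ 0.22 -0.13  0.22] per row [-0.3 -0.9  6.8] [ 0.22 -0.13  0.22]
```

Emit:
apply_moves:
  targets:
    - [0,-0.5,3,0.2,-0.1,0,10]
    - [0,0,2,0,0,0,10]
    - [0,0,1,0,0,0,10]
    - [0,0,0,0,0,0,10]
    - [0,0,0,0,0,0,10]

```text
clock: 8.45
eef_pos: [0.6344, -0.1101, 0.1873]
eef_rot: [0.894, 0.448, 0.0, -0.0]
ft_force: [-0.6, 0.6, -1.3]
opening: 0.0171
```

```bash
python3 - <<'E'
from h import *
from workcell import bot
s=bot.sense();to(s,[.634,-.1104,.187],-37,1)
for n in("wrist","scene"):
    ci=bot.camera_info(n); im=bot.capture(n)[:,:,::-1].copy(); np.savez(n+"5.npz",**ci)
    cv2.imwrite(f"pics/{n}5.png",im)
a=cv2.imread("pics/scene5.png")[190:250,205:265];b=cv2.imread("pics/wrist5.png")[165:225,230:290]
cv2.imwrite("pics/c10.png",np.hstack([cv2.resize(i,(400,400),interpolation=2) for i in(a,b)]))
s=bot.sense();to(s,[.634,-.1104,.187],-37,1)
E
```

```text
pos [ 0.6344 -0.1101  0.1873] F [-0.6  0.6 -1.3] total [-0.4 -0.1  0.3] [-0.01 -0.03  0.23] per row [-0.4 -0.1  0.3] [-0.01 -0.03  0.23]
pos [ 0.6344 -0.1102  0.1873] F [-0.5  0.3 -0.7] total [-0.4 -0.2  0.3] [-0.   -0.03  0.24] per row [-0.4 -0.2  0.3] [-0.   -0.03  0.24]
```

View pics/c10.png

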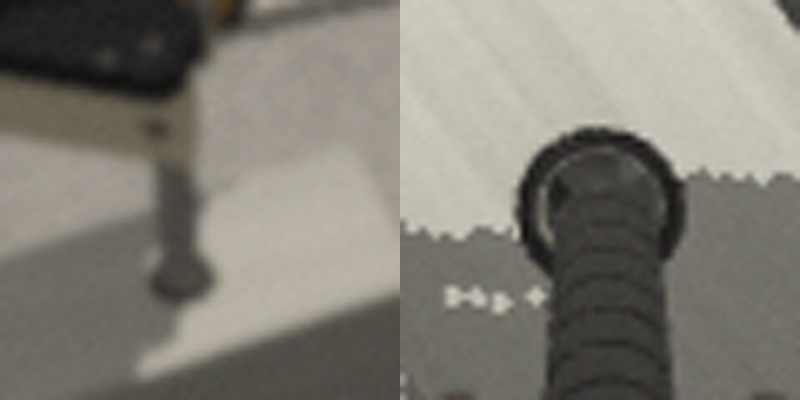

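```bash
python3 - <<'E'
from h import *
np.set_printoptions(precision=4,suppress=True)
ci=dict(np.load("wrist5.npz")); b=ray(ci,259.7,196.5,.08)
x=np.array([.6,.8,0]);y=np.array([.8,-.6,0])
tcp=np.array([.6344,-.1101,.1873])
f=ray(ci,230+206/6.667-.43,165+153/6.667-.43,tcp[2]-.1017)-x*.0045
print(b,f,"need tool xy",(b-f)@x*1000,(b-f)@y*1000)
E
```

```text
[ 0.6332 -0.1096  0.08  ] [ 0.6364 -0.1064  0.0856] need tool xy -4.4999917523698585 -0.6280929958507819
```

Emit:
apply_moves:
  targets:
    - [-0.4,-0.4,1,0,0,0.2,10]
    - [0,0,1.5,0,0,0,10]
    - [0,0,1.5,0,0,0,10]
    - [0,0,1,0,0,0,10]
    - [0,0,0,0,0,0,10]

```text
clock: 9.05
eef_pos: [0.6338, -0.1102, 0.182]
eef_rot: [0.895, 0.446, 0.0, -0.0]
ft_force: [-0.4, 0.1, -1.8]
opening: 0.0174
```

```bash
python3 - <<'E'
from h import *
from workcell import bot
s=bot.sense();print(s["moment"]);to(s,[.634,-.1106,.177],-37,1)
E
```

```text
[-0.03813515  0.00155567  0.00723953]
pos [ 0.6338 -0.1102  0.182 ] F [-0.4  0.1 -1.8] total [-0.2  0.4  5. ] [ 0.01 -0.03  0.02] per row [-0.2  0.4  5. ] [ 0.01 -0.03  0.02]
```

Emit:
apply_moves:
  targets:
    - [0,0,1.5,0,0,0,10]
    - [0,0,1.5,0,0,0,10]
    - [0,0,1.5,0,0,0,10]
    - [0,0,1,0,0,0,10]
    - [0,0,0,0,0,0,10]

```text
clock: 9.55
eef_pos: [0.6338, -0.1103, 0.176]
eef_rot: [0.895, 0.446, 0.0, -0.0]
ft_force: [-0.3, -0.6, -1.9]
opening: 0.0176
```

```bash
python3 - <<'E'
from h import *
from workcell import bot
s=bot.sense();print(s["moment"]);to(s,[.634,-.1106,.177],-37,1)
for n in("wrist","scene"):
    ci=bot.camera_info(n); im=bot.capture(n)[:,:,::-1].copy()
    cv2.imwrite(f"pics/{n}6.png",im)
a=cv2.imread("pics/scene6.png")[190:250,205:265];b=cv2.imread("pics/wrist6.png")[165:225,230:290]
cv2.imwrite("pics/c11.png",np.hstack([cv2.resize(i,(400,400),interpolation=2) for i in(a,b)]))
E
```

```text
[-0.01008845 -0.06928133 -0.01311744]
pos [ 0.6338 -0.1103  0.176 ] F [-0.3 -0.6 -1.9] total [-0.2  0.3 -1. ] [ 0.01 -0.03  0.02] per row [-0.2  0.3 -1. ] [ 0.01 -0.03  0.02]
```

View pics/c11.png

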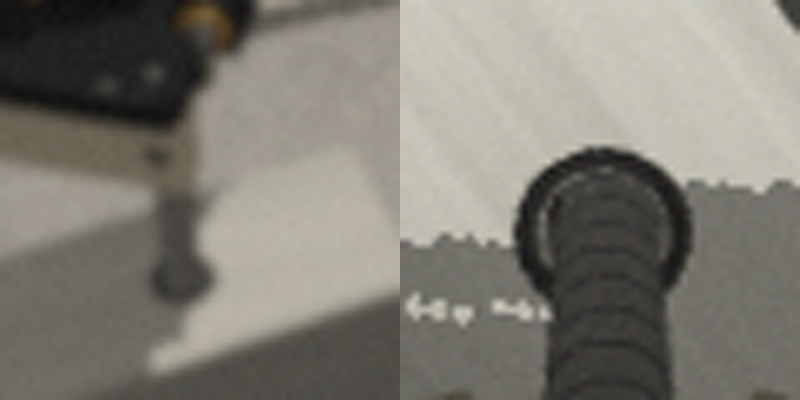

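Emit:
apply_moves:
  targets:
    - [0,0,1.5,0,0,0,10]
    - [0,0,1.5,0,0,0,10]
    - [0,0,1.5,0,0,0,10]
    - [0,0,1.5,0,0,0,10]
    - [0,0,1,0,0,0,10]

```text
clock: 10.15
eef_pos: [0.6341, -0.1102, 0.1688]
eef_rot: [0.895, 0.446, 0.001, 0.0]
ft_force: [0.2, -0.3, 0.0]
opening: 0.0174
```

Emit:
apply_moves:
  targets:
    - [0,0,1.5,0,0,0,10]
    - [0,0,1.5,0,0,0,10]
    - [0,0,1.5,0,0,0,10]
    - [0,0,1.5,0,0,0,10]
    - [0,0,1,0,0,0,10]

```text
clock: 10.65
eef_pos: [0.6342, -0.1102, 0.1616]
eef_rot: [0.895, 0.446, 0.001, 0.0]
ft_force: [-1.9, 0.4, 5.7]
opening: 0.0172
```

Emit:
apply_moves:
  targets:
    - [0,0,1.5,0,0,0,10]
    - [0,0,1.5,0,0,0,10]
    - [0,0,1.5,0,0,0,10]
    - [0,0,1,0,0,0,10]
    - [0,0,1,0,0,0,10]

```text
clock: 11.15
eef_pos: [0.6348, -0.1101, 0.1585]
eef_rot: [0.895, 0.446, 0.002, 0.001]
ft_force: [-1.8, -0.1, 6.2]
opening: 0.0175
```

```bash
python3 - <<'E'
from h import *
from workcell import bot
s=bot.sense();print(s["moment"]);to(s,[.634,-.1104,.152],-37,1)
cv2.imwrite("pics/c12.png",cv2.resize(bot.capture("wrist")[140:240,180:330,::-1],None,fx=5,fy=5,interpolation=2))
E
```

```text
[-0.01070933  0.72941527  0.01633436]
pos [ 0.6348 -0.1101  0.1585] F [-1.8 -0.1  6.2] total [-0.7 -0.4  6.5] [ 0.2  -0.11  0.  ] per row [-0.7 -0.4  6.5] [ 0.2  -0.11  0.  ]
```

View pics/c12.png

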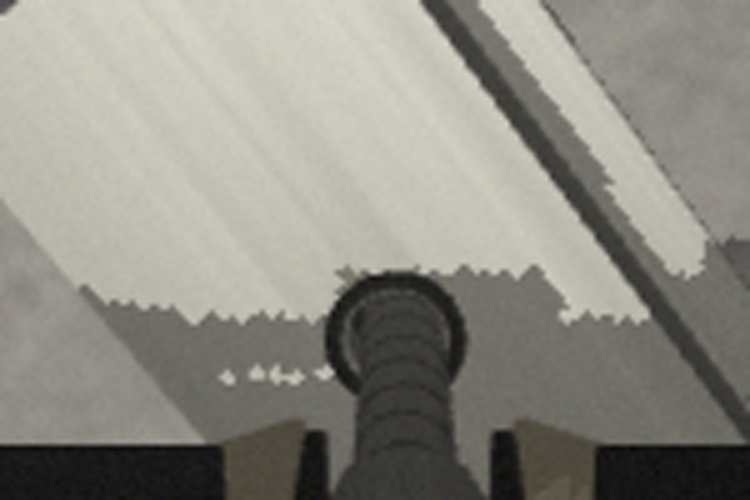

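Emit:
apply_moves:
  targets:
    - [-0.3,0,1.6,0.2,-0.1,0,10]
    - [-0.3,0,1.6,0,0,0,10]
    - [0,0,1.6,0,0,0,10]
    - [0,0,1.6,0,0,0,10]
    - [0,0,1.6,0,0,0,10]

```text
clock: 11.7
eef_pos: [0.6349, -0.1101, 0.1538]
eef_rot: [0.895, 0.446, 0.001, 0.001]
ft_force: [-3.3, 1.3, 5.7]
opening: 0.0168
```

```bash
python3 - <<'E'
from h import *
from workcell import bot
s=bot.sense();print(s["moment"]);to(s,[.634,-.1104,.152],-37,1)
E
```

```text
[-0.03899872  0.76170824  0.01669474]
pos [ 0.6349 -0.1101  0.1538] F [-3.3  1.3  5.7] total [-0.8 -0.5  1.8] [ 0.13 -0.07  0.01] per row [-0.8 -0.5  1.8] [ 0.13 -0.07  0.01]
```

Emit:
apply_moves:
  targets:
    - [-0.5,-0.5,1.5,0.2,-0.1,0,10]
    - [-0.2,-0.2,1.5,0,0,0,10]
    - [0,0,1.5,0,0,0,10]
    - [0,0,1.5,0,0,0,10]
    - [0,0,1.5,0,0,0,10]

```text
clock: 12.2
eef_pos: [0.6349, -0.1101, 0.1497]
eef_rot: [0.895, 0.446, 0.001, 0.001]
ft_force: [-2.7, -0.5, 5.5]
opening: 0.0172
```

```bash
python3 - <<'E'
from h import *
from workcell import bot
s=bot.sense();print(s["moment"]);to(s,[.634,-.1104,.152],-37,1)
E
```

```text
[ 0.02348213  0.76987813 -0.00537396]
pos [ 0.6349 -0.1101  0.1497] F [-2.7 -0.5  5.5] total [-0.8 -0.5 -2.3] [ 0.11 -0.04  0.  ] per row [-0.8 -0.5 -2.3] [ 0.11 -0.04  0.  ]
```

Emit:
apply_moves:
  targets:
    - [-0.5,-0.5,1.6,0.2,-0.1,0,10]
    - [-0.3,-0.2,1.6,0,0,0,10]
    - [-0.2,0,1.6,0,0,0,10]
    - [-0.2,0,1.6,0,0,0,10]
    - [-0.2,0,1.6,0,0,0,10]

```text
clock: 12.7
eef_pos: [0.6347, -0.1103, 0.1453]
eef_rot: [0.895, 0.446, 0.001, 0.001]
ft_force: [-2.6, 0.8, 6.7]
opening: 0.0171
```

Emit:
apply_moves:
  targets:
    - [-0.3,-0.2,1.6,0,0,0,10]
    - [-0.3,0,1.6,0,0,0,10]
    - [-0.2,0,1.6,0,0,0,10]
    - [-0.2,0,1.6,0,0,0,10]
    - [-0.2,0,1.6,0,0,0,10]

```text
clock: 13.2
eef_pos: [0.6344, -0.1103, 0.1407]
eef_rot: [0.895, 0.446, 0.002, 0.001]
ft_force: [-3.6, 0.2, 5.4]
opening: 0.0171
```

```bash
python3 - <<'E'
from h import *
from workcell import bot
s=bot.sense();print(s["moment"]);to(s,[.634,-.1104,.152],-37,1)
im=bot.capture("wrist")[:,:,::-1];cv2.imwrite("pics/w7.png",im)
cv2.imwrite("pics/c13.png",cv2.resize(im[140:240,180:330],None,fx=5,fy=5,interpolation=2))
E
```

```text
[0.09864957 0.71678966 0.0600943 ]
pos [ 0.6344 -0.1103  0.1407] F [-3.6  0.2  5.4] total [ -0.3  -0.2 -11.3] [ 0.22 -0.14  0.02] per row [ -0.3  -0.2 -11.3] [ 0.22 -0.14  0.02]
```

View pics/c13.png

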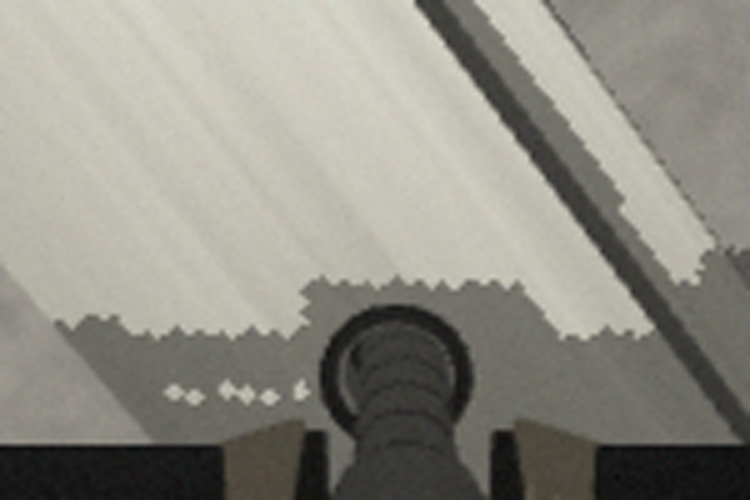

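Emit:
apply_moves:
  targets:
    - [-0.2,-0.2,1.6,0.2,-0.1,0,10]
    - [-0.2,0,1.6,0,0,0,10]
    - [-0.2,0,1.6,0,0,0,10]
    - [-0.2,0,1.6,0,0,0,10]
    - [-0.2,0,1.6,0,0,0,10]

```text
clock: 13.75
eef_pos: [0.6344, -0.1104, 0.1355]
eef_rot: [0.895, 0.446, 0.001, 0.001]
ft_force: [-3.3, 0.2, 12.9]
opening: 0.0174
```

Emit:
apply_moves:
  targets:
    - [-0.2,-0.2,1.6,0,0,0,10]
    - [-0.2,0,1.6,0,0,0,10]
    - [-0.2,0,1.6,0,0,0,10]
    - [-0.2,0,1.6,0,0,0,10]
    - [-0.2,0,1.6,0,0,0,10]

```text
clock: 14.25
eef_pos: [0.6349, -0.1101, 0.1354]
eef_rot: [0.895, 0.446, 0.003, 0.002]
ft_force: [-5.9, -0.5, 15.0]
opening: 0.017
```

Emit:
apply_moves:
  targets:
    - [0,0,0.3,0,0,0,30]
    - [0,0,0,0,0,0,50]
    - [0,0,0,0,0,0,60]
    - [0,0,0,0,0,0,60]
    - [0,0,0,0,0,0,60]

```text
clock: 14.75
eef_pos: [0.6354, -0.1102, 0.1352]
eef_rot: [0.895, 0.446, 0.004, 0.002]
ft_force: [-0.2, -0.2, 0.4]
opening: 0.0528
```

```bash
python3 - <<'E'
from h import *
from workcell import bot
s=bot.sense();print(s["opening"]);to(s,[.634,-.1104,.24],-37,1)
cv2.imwrite("pics/s8.png",cv2.resize(bot.capture("scene")[140:290,160:360,::-1],None,fx=4,fy=4,interpolation=2))
E
```

```text
0.05284317024440527
pos [ 0.6354 -0.1102  0.1352] F [-0.2 -0.2  0.4] total [  -0.5   -0.2 -104.8] [ 0.44 -0.25  0.03] per row [  -0.5   -0.2 -104.8] [ 0.44 -0.25  0.03]
```

View pics/s8.png

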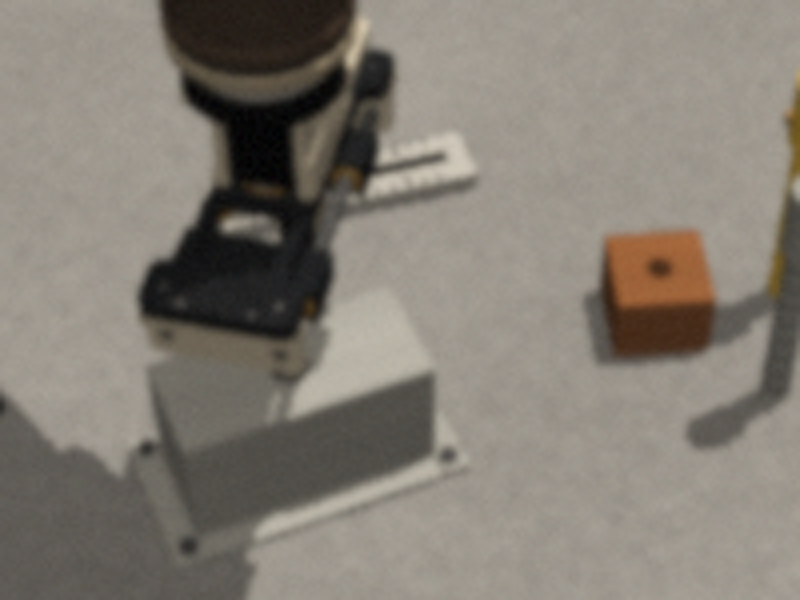

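Emit:
apply_moves:
  targets:
    - [0,0,-8,0.4,-0.2,0,70]
    - [0,0,-15,0,0,0,70]
    - [0,0,-25,0,0,0,70]
    - [0,0,-30,0,0,0,70]
    - [0,0,-20,0,0,0,70]

```text
clock: 15.3
eef_pos: [0.6339, -0.11, 0.2371]
eef_rot: [0.895, 0.447, -0.002, -0.002]
ft_force: [0.8, 0.7, -0.2]
opening: 0.0698
```

```bash
python3 - <<'E'
from h import *
from workcell import bot
s=bot.sense();to(s,[.4437,-.065,.2],-6.4+90,1)
n="wrist";ci=bot.camera_info(n);np.savez("w9.npz",**ci);im=bot.capture(n)[:,:,::-1];cv2.imwrite("pics/w9.png",im)
print(proj(ci,[.634,-.1104,.1537]))
sc=bot.capture("scene")[:,:,::-1];cv2.imwrite("pics/s9.png",sc);crop(sc,200,180,75,75,8,"pics/c14.png")
E
```

```text
pos [ 0.6339 -0.11    0.2371] F [ 0.8  0.7 -0.2] total [ -78.3 -178.9   38. ] [-0.2   0.21 59.46] per row [ -78.3 -178.9   38. ] [-0.2   0.21 59.46]
[262.21114397 205.16951379]
```

View pics/w9.png

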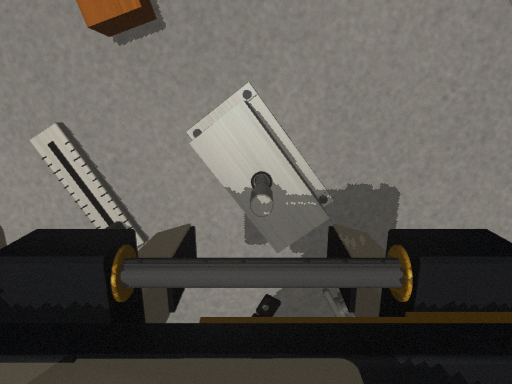

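View pics/c14.png

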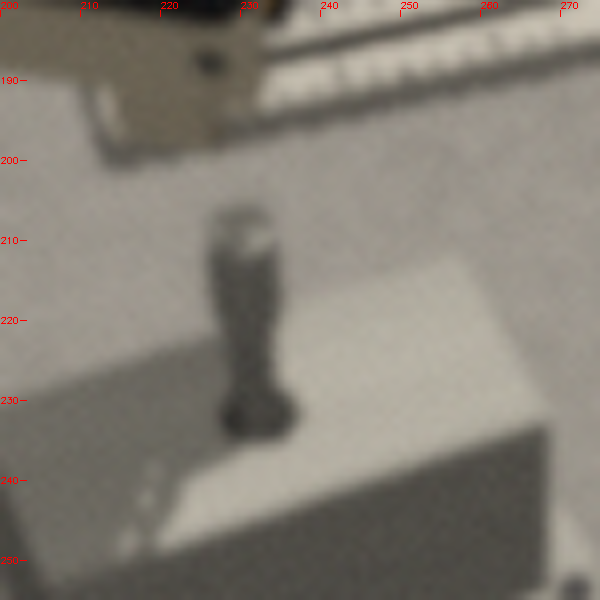

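```bash
python3 - <<'E'
from h import *
from workcell import bot
np.set_printoptions(precision=1,suppress=True)
S=bot.camera_info("scene");ci=dict(np.load("w9.npz"))
for e in (.070,.072,.074,.076,.078): print(e,proj(S,[.6333,-.1098,.08+e]),proj(S,[.6333,-.1098,.08]),proj(ci,[.6333,-.1098,.08+e]))
im=cv2.imread("pics/w9.png");crop(im,230,160,65,65,11,"pics/c15.png")
E
```

```text
0.07 [230.8 208.9] [232.7 231. ] [261.  203.6]
0.072 [230.7 208.2] [232.7 231. ] [261.  204.4]
0.074 [230.7 207.5] [232.7 231. ] [261.  205.2]
0.076 [230.6 206.9] [232.7 231. ] [261. 206.]
0.078 [230.5 206.2] [232.7 231. ] [260.9 206.9]
```

View pics/c15.png

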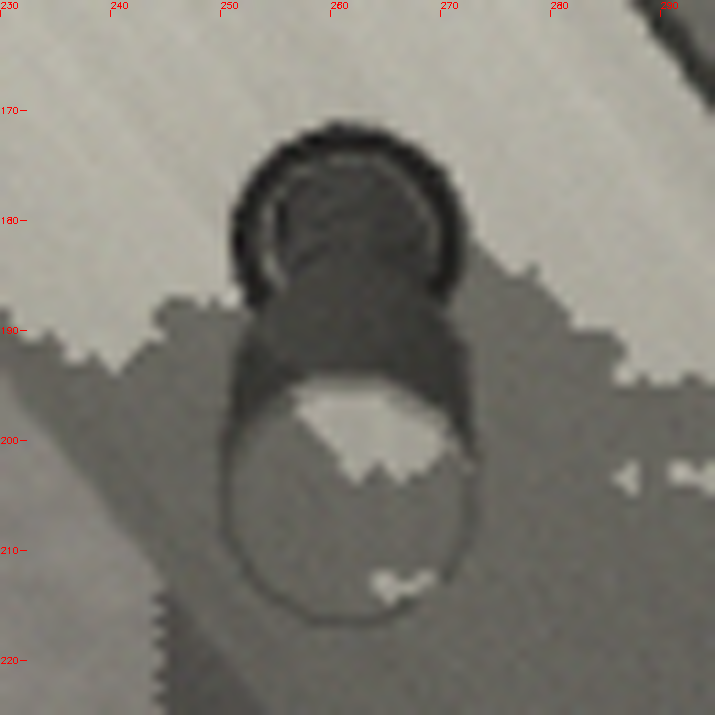

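Emit:
apply_moves:
  targets:
    - [-12,-28,0,0,0,0,70]
    - [-16,-37,0,0,0,0,70]
    - [-16,-37,0,0,0,0,70]
    - [-16,-37,0,0,0,0,70]
    - [-10,-22,0,0,0,0,70]

```text
clock: 15.9
eef_pos: [0.4613, -0.0681, 0.2395]
eef_rot: [0.895, 0.446, 0.002, 0.0]
ft_force: [-0.7, -0.9, -0.4]
opening: 0.0701
```

Emit:
apply_moves:
  targets:
    - [0,0,0,0,0,8.5,70]
    - [0,0,0,0,0,8.5,70]
    - [0,0,0,0,0,8.5,70]
    - [0,0,0,0,0,8.5,70]
    - [0,0,0,0,0,8.5,70]

```text
clock: 16.4
eef_pos: [0.456, -0.0671, 0.2418]
eef_rot: [0.996, 0.086, 0.001, 0.0]
ft_force: [-0.2, -0.3, -0.9]
opening: 0.0699
```

```bash
python3 - <<'E'
from h import *
from workcell import bot
s=bot.sense();to(s,[.4437,-.065,.2],-6.4+90,1)
E
```

```text
pos [ 0.456  -0.0671  0.2418] F [-0.2 -0.3 -0.9] total [-11.9  -4.3  41.7] [ 0.04 -0.16 16.27] per row [-11.9  -4.3  41.7] [ 0.04 -0.16 16.27]
```

Emit:
apply_moves:
  targets:
    - [-4,-2,0,0,0,8,70]
    - [-4,-2,0,0,0,8,70]
    - [0,0,0,0,0,0,70]
    - [0,0,0,0,0,0,70]
    - [0,0,0,0,0,0,70]

```text
clock: 16.9
eef_pos: [0.4474, -0.0635, 0.2431]
eef_rot: [0.998, -0.057, 0.002, 0.0]
ft_force: [1.1, 1.2, 0.7]
opening: 0.0697
```

```bash
python3 - <<'E'
from h import *
from workcell import bot
s=bot.sense();to(s,[.4437,-.065,.035],-6.4+90,1)
n="wrist";ci=bot.camera_info(n);np.savez("w10.npz",**ci);im=bot.capture(n)[:,:,::-1];cv2.imwrite("pics/w10.png",im)
print(proj(ci,[.4437,-.065,.054]))
E
```

```text
pos [ 0.4474 -0.0635  0.2431] F [1.1 1.2 0.7] total [ -4.3   1.8 208.1] [ 0.03 -0.23 -0.1 ] per row [ -4.3   1.8 208.1] [ 0.03 -0.23 -0.1 ]
[263.92427843 178.25377598]
```

View pics/w10.png

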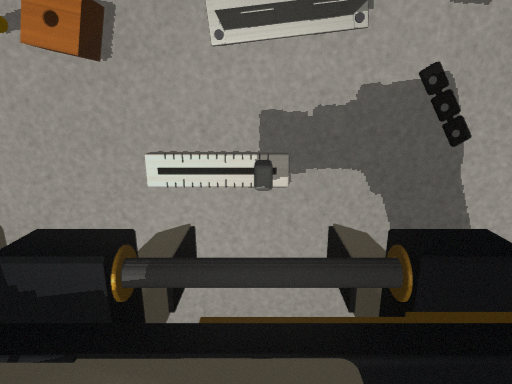

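```bash
python3 - <<'E'
from h import *
im=cv2.imread("pics/w10.png");crop(im,140,145,160,50,5,"pics/c16.png")
E
```

```text
(no output)
```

View pics/c16.png

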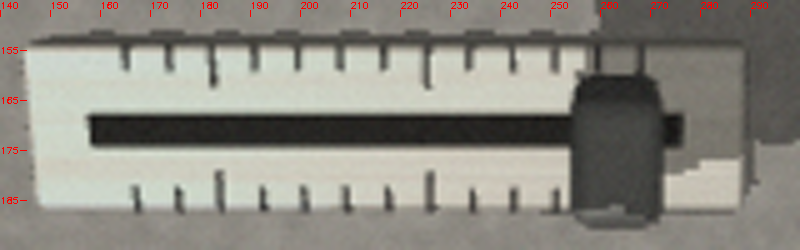

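```bash
python3 - <<'E'
from h import *
np.set_printoptions(precision=4,suppress=True)
ci=dict(np.load("w10.npz"));f=lambda x,y:(140+(x+.5)/5-.5,145+(y+.5)/5-.5)
M={120:[(126,47),(136,209)],100:[(212,47),(220,209)],50:[(427,47),(431,209)]}
P={}
for k,v in M.items():
    P[k]=(ray(ci,*f(*v[0]),.014)+ray(ci,*f(*v[1]),.014))/2; print(k,P[k])
d=P[120]-P[50];print(np.linalg.norm(d),np.degrees(np.arctan2(d[1],d[0])))
u=d/np.linalg.norm(d)
for k in P: print("zero",P[k]-u*k/1000)
g=ray(ci,*f(617,165),.054);z=np.mean([P[k]-u*k/1000 for k in P],0);print("grip",g,"reading",(g-z)@u, "perp",np.cross(u,g-z)[2])
for r in(.0735,): print("target",z+u*r)
E
```

```text
120 [0.4573 0.0499 0.014 ]
100 [0.4551 0.0299 0.014 ]
50 [ 0.4494 -0.0201  0.014 ]
0.07047477089785387 83.51711113098382
zero [ 0.4438 -0.0693  0.014 ]
zero [ 0.4438 -0.0694  0.014 ]
zero [ 0.4437 -0.0698  0.014 ]
grip [ 0.4445 -0.0641  0.054 ] reading 0.0054746303429213106 perp -0.00014454760498130374
target [0.4521 0.0035 0.014 ]
```

Emit:
apply_moves:
  targets:
    - [-2,0.7,15,0,-0.2,0,70]
    - [-1.3,0.4,30,0,0,0,70]
    - [0,0,40,0,0,0,70]
    - [0,0,40,0,0,0,70]
    - [0,0,20,0,0,0,70]

```text
clock: 17.45
eef_pos: [0.4493, -0.065, 0.0976]
eef_rot: [0.999, -0.052, 0.006, 0.0]
ft_force: [0.1, -0.5, 1.2]
opening: 0.07
```

Emit:
apply_moves:
  targets:
    - [0,0,0,0,0,0,70]
    - [0,0,0,0,0,0,70]
    - [0,0,0,0,0,0,70]
    - [0,0,0,0,0,0,70]
    - [0,0,0,0,0,0,70]

```text
clock: 17.95
eef_pos: [0.45, -0.0652, 0.0985]
eef_rot: [0.999, -0.05, 0.006, -0.0]
ft_force: [-0.1, -0.2, 0.0]
opening: 0.0701
```

```bash
python3 - <<'E'
from h import *
from workcell import bot
s=bot.sense();to(s,[.4442,-.0645,.036],-6.5+90,1)
E
```

```text
pos [ 0.45   -0.0652  0.0985] F [-0.1 -0.2  0. ] total [-6.6 -0.1 62.4] [-0.05 -0.64  0.76] per row [-6.6 -0.1 62.4] [-0.05 -0.64  0.76]
```

Emit:
apply_moves:
  targets:
    - [-3,0,12,0,-0.6,-0.8,70]
    - [-2.5,0,15,0,0,0,70]
    - [0,0,15,0,0,0,70]
    - [0,0,12,0,0,0,70]
    - [0,0,3,0,0,0,70]

```text
clock: 18.45
eef_pos: [0.4461, -0.065, 0.0401]
eef_rot: [0.999, -0.041, 0.002, -0.0]
ft_force: [0.1, -0.1, -0.6]
opening: 0.0702
```

```bash
python3 - <<'E'
from h import *
from workcell import bot
s=bot.sense();to(s,[.4442,-.0645,.036],-6.5+90,1)
n="wrist";ci=bot.camera_info(n);im=bot.capture(n)[:,:,::-1];cv2.imwrite("pics/w11.png",im)
E
```

```text
pos [ 0.4461 -0.065   0.0401] F [ 0.1 -0.1 -0.6] total [-1.9 -0.3  4.1] [-0.02 -0.27  1.76] per row [-1.9 -0.3  4.1] [-0.02 -0.27  1.76]
```

View pics/w11.png

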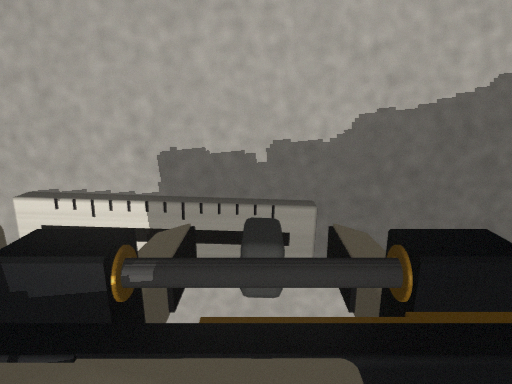

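Emit:
apply_moves:
  targets:
    - [-1,0,1.5,0,0,1.6,50]
    - [0,0,0,0,0,0,12]
    - [0,0,0,0,0,0,12]
    - [0,0,0,0,0,0,12]
    - [0,0,0,0,0,0,12]

```text
clock: 19.0
eef_pos: [0.4459, -0.0649, 0.0398]
eef_rot: [0.998, -0.056, 0.003, -0.0]
ft_force: [-0.8, -0.0, 0.7]
opening: 0.0345
```

Emit:
apply_moves:
  targets:
    - [0,0,0,0,0,0,12]
    - [0,0,0,0,0,0,12]
    - [0,0,0,0,0,0,12]
    - [0,0,0,0,0,0,12]
    - [0,0,0,0,0,0,12]

```text
clock: 19.5
eef_pos: [0.4462, -0.065, 0.0402]
eef_rot: [0.998, -0.056, 0.004, -0.0]
ft_force: [-0.1, 0.6, 0.0]
opening: 0.0197
```

```bash
python3 - <<'E'
from h import *
from workcell import bot
s=bot.sense();print(s["opening"],s["moment"]);to(s,[.4520,.0035,.037],-6.5+90,1)
E
```

```text
0.01972993613207658 [ 0.06374063  0.08765229 -0.02307336]
pos [ 0.4462 -0.065   0.0402] F [-0.1  0.6  0. ] total [ -1.9 -68.7   3.2] [-0.03 -0.42  0.03] per row [ -1.9 -68.7   3.2] [-0.03 -0.42  0.03]
```

Emit:
apply_moves:
  targets:
    - [0,-8,0,0,0,0,12]
    - [0,-12,0,0,0,0,12]
    - [0,-12,0,0,0,0,12]
    - [0,-12,0,0,0,0,12]
    - [0,-6,0,0,0,0,12]

```text
clock: 20.0
eef_pos: [0.4523, -0.0119, 0.0402]
eef_rot: [0.998, -0.057, 0.004, 0.0]
ft_force: [0.6, -1.6, -1.4]
opening: 0.0196
```

```bash
python3 - <<'E'
from h import *
from workcell import bot
s=bot.sense();print(s["opening"],s["moment"]);to(s,[.4535,.0035,.040],-6.5+90,1)
E
```

```text
0.019632416503581246 [-0.3525594  -0.15050398  0.03995859]
pos [ 0.4523 -0.0119  0.0402] F [ 0.6 -1.6 -1.4] total [ -0.5 -15.4   0.2] [ 0.   -0.43 -0.02] per row [ -0.5 -15.4   0.2] [ 0.   -0.43 -0.02]
```

Emit:
apply_moves:
  targets:
    - [0,-6,0,0,0,0,12]
    - [0,-5,0,0,0,0,12]
    - [0,-2,0,0,0,0,12]
    - [0,0,0,0,0,0,12]
    - [0,0,0,0,0,0,12]

```text
clock: 20.5
eef_pos: [0.4541, 0.0039, 0.0402]
eef_rot: [0.998, -0.056, 0.004, 0.0]
ft_force: [0.8, -1.1, 0.9]
opening: 0.0199
```

```bash
python3 - <<'E'
from h import *
from workcell import bot
s=bot.sense();print(s["opening"],s["moment"]);to(s,[.4535,.0035,.040],-6.5+90,1)
E
```

```text
0.01990262419082567 [-0.11127502 -0.00847627 -0.06668429]
pos [0.4541 0.0039 0.0402] F [ 0.8 -1.1  0.9] total [-0.5  0.5  0.1] [-0.02 -0.44  0.11] per row [-0.5  0.5  0.1] [-0.02 -0.44  0.11]
```

Emit:
apply_moves:
  targets:
    - [0,0,0,0,0,0,30]
    - [0,0,0,0,0,0,50]
    - [0,0,0,0,0,0,60]
    - [0,0,0,0,0,0,60]
    - [0,0,0,0,0,0,60]

```text
clock: 21.0
eef_pos: [0.4537, 0.0034, 0.0401]
eef_rot: [0.998, -0.056, 0.004, -0.0]
ft_force: [-0.0, -0.0, -0.2]
opening: 0.0551
```

Emit:
apply_moves:
  targets:
    - [0,0,-10,0,0,0,60]
    - [0,0,-30,0,0,0,60]
    - [0,0,-40,0,0,0,60]
    - [0,0,-40,0,0,0,60]
    - [0,0,-30,0,0,0,60]

```text
clock: 21.5
eef_pos: [0.4493, 0.0037, 0.1941]
eef_rot: [0.998, -0.056, -0.001, -0.0]
ft_force: [1.0, 0.1, -0.7]
opening: 0.0602
```

Emit:
apply_moves:
  targets:
    - [0,0,0,0,0,0,60]
    - [0,0,0,0,0,0,60]
    - [0,0,0,0,0,0,60]
    - [0,0,0,0,0,0,60]
    - [0,0,0,0,0,0,60]

```text
clock: 22.0
eef_pos: [0.4499, 0.0039, 0.1977]
eef_rot: [0.998, -0.055, 0.002, -0.0]
ft_force: [-0.1, 0.6, -0.3]
opening: 0.0603
```

```bash
python3 - <<'E'
from h import *
from workcell import bot
s=bot.sense();to(s,[.454,.0035,.20],-6.5+90,1)
n="wrist";ci=bot.camera_info(n);np.savez("w12.npz",**ci);im=bot.capture(n)[:,:,::-1];cv2.imwrite("pics/w12.png",im)
sc=bot.capture("scene")[:,:,::-1];cv2.imwrite("pics/s12.png",sc);crop(sc,195,160,90,90,7,"pics/c17.png")
t=bot.capture("top")[:,:,::-1];cv2.imwrite("pics/t12.png",t)
E
```

```text
pos [0.4499 0.0039 0.1977] F [-0.1  0.6 -0.3] total [ 4.1 -0.  -2.3] [-0.04 -0.19  0.15] per row [ 4.1 -0.  -2.3] [-0.04 -0.19  0.15]
```

View pics/w12.png

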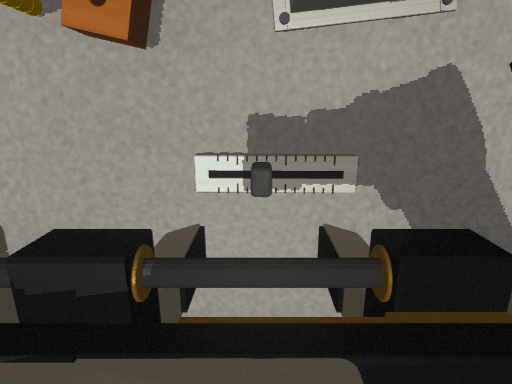

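View pics/c17.png

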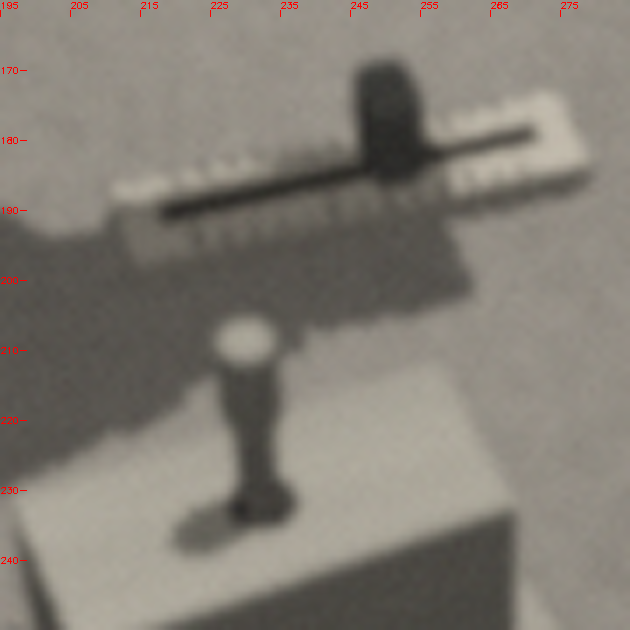

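View pics/t12.png

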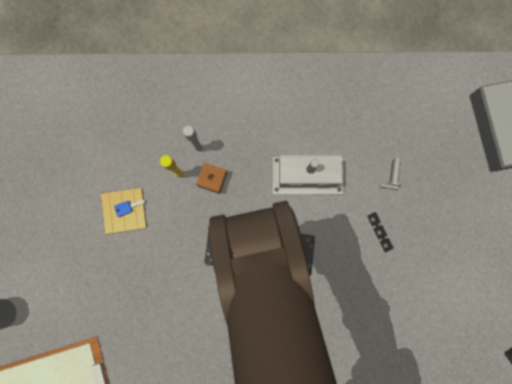

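```bash
python3 - <<'E'
from h import *
im=cv2.imread("pics/w12.png");crop(im,188,145,175,55,4,"pics/c18.png")
E
```

```text
(no output)
```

View pics/c18.png

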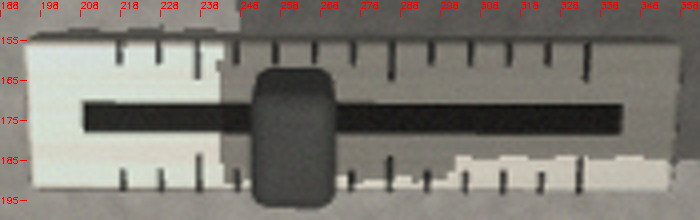

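```bash
python3 - <<'E'
from h import *
ci=dict(np.load("w12.npz"));f=lambda x,y:(188+(x+.5)/4-.5,145+(y+.5)/4-.5)
M={100:[(198,42),(199,190)],50:[(392,42),(390,190)],0:[(587,42),(579,190)]}
P={k:(ray(ci,*f(*v[0]),.014)+ray(ci,*f(*v[1]),.014))/2 for k,v in M.items()}
u=P[100]-P[0];print(np.linalg.norm(u));u/=np.linalg.norm(u)
g=ray(ci,*f(293.5,153),.054);print(g,(g-P[0])@u,(g-P[50])@u+.05,(g-P[100])@u+.1)
E
```

```text
0.10016628060267889
[0.45225834 0.00499995 0.054     ] 0.07535336213518637 0.0753420882946557 0.07518708153250747
```

```bash
python3 - <<'E'
from workcell import bot
s=bot.sense();print(s["clock"],s["eef_pos"],s["ft_force"]);print(bot.close_job())
E
```

```text
22.15 [0.45010035 0.00393269 0.19791193] [ 0.3974679  -0.70522242 -0.15408476]
the job is handed in; nothing more can be done
None
```

The job is handed in. The depth rod stands upright in the keep's bore, and the slide is set to its exposed length; the interface gave no verdict.

- **Rod:** I took the smaller grey rod from the stand and pushed it through the seal until it stopped about 46 mm down. The wrist force was 15 N at the stop, roughly 9 N of it on the bottom, and I saw no sign of slip. I released it there and the later pictures show it upright on the bore's axis. I did not measure the contact force on the bottom after letting go.
- **Exposed length:** the arm's position gives 73.7 mm, the wrist camera 73.5 mm and the scene camera about 72 mm.
- **Slide:** I gripped it, moved it and released it. It reads about 74 mm by the arm's position and 75.2 mm by the rule's marks in the picture. These disagree by about 1 mm, and against the rod's length the gap is about 0.3 to 3 mm, inside the 4 mm tolerance.
- **Other things:** the last top picture shows the coaster, key, key covers, lock cylinder and both look-alike rods where they began. The gripper ended clear, touching nothing, at 22 s.

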